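# Spice corner: every item to its own rest

### The arm

A 7-joint arm with a two-finger parallel gripper is mounted at the origin on a cart in front of the work surface, level with it; the furniture and walls round the work are solid. World frame = base frame: x ahead of the robot, y to its left, z up, the work surface at z = 0. Lengths are in m, angles in rad, forces in N, time in s.
With the tool pointing down it reaches from about 0.4 to 0.85 m from the base axis. Payload 4.4 kg.
Tool frame: the origin (TCP) lies midway between the tips of the shut fingers; the grasp point (between the pads) lies 19 mm behind it (manip.grip_depth is the z of the grasp point in the tool frame, in m); z points along the fingers, y is the line along which they close (so a half turn about z gives the same grasp; the last joint's range is limited). The gripper opens to 94 mm and grips with 3 to 60 N. Pads are 16 mm wide; open, the fingers measure 119 mm over their backs; the gripper's body (75 mm by 177 mm) begins 78 mm behind the grasp point.
Start: joints at [-1.402, 0.628, 0.038, 1.517, -0.027, 0.996, -0.02], TCP at [0.151, 0.632, 0.205] pointing down, gripper open.
Joint ranges: [-3.06, 3.06], [-0.37, 2.12], [-1.25, 1.32], [0.18, 2.47], [-1.1, 4.24], [0.23, 1.98], [-2.94, 2.94]. Speed limits (rad/s): [2.57, 2.57, 3.14, 3.14, 3.14, 3.14, 3.14].

### API

Orientations are given as a unit quaternion [x, y, z, w].
In Python, from rig import telemetry, cams, manip gives the robot as it stands.
- The arm moves only by the tool carry_out, never from a script. Its argument "commands" is a list that holds one entry, the list of rows, each a list of 7 numbers: the shift along the tool's x, y, z in mm, then the turn, a rotation vector about the tool's x, y, z in degrees, then the finger opening in mm, from 0 to 94. In form: [[[dx, dy, dz, rx, ry, rz, claw], ...]]. A call has 1 to 10 rows; each row shifts and turns the commanded pose from where the row before left it, along the tool's axes as they then stand; what a row does not reach is not made up. A row lasts 1/8 s, in which the tool goes at most 62.5 mm and 10.7 degrees, less where a joint would pass 70% of its speed; a pose out of reach is approached as far as the arm can. A call with a gripper value outside its range is refused whole. The fingers move at their own pace and stop on an object; the grip force is fixed at half the most. Time passes only in rows, so rows that do not move let the fingers close. It gives the time, the measured TCP pose, the force, the opening and the grip force at its end, in the units of the state.
- telemetry.observe(): the state, without advancing time (a new reading comes with each control period).
- cams.get_image(name): name is "scene" or "top" or "wrist"; returns a dict with "color" (480x640x3 uint8, red, green, blue), "intrinsics" (3x3 intrinsics, pixels), "T" (4x4, takes a point from camera to world coordinates); the wrist camera has in their place "tool_from_camera" (4x4, takes a point from camera to tool coordinates, whose origin is the TCP and whose axes are the flange's). Camera axes: x right, y up, looking along -z (the intrinsics and any distortion apply to the point x, -y, -z); pixel columns grow to the right and rows downward; lengths in m; the calibration is good to about 2 mm. A picture is of the moment at which its call begins: read the wrist's pose just before it. There is no depth.
- manip.hand_in(): hands the job in; it is judged then, once.
The state is a dict: "time_s": time; "joint_pos": joint angles; "joint_vel": joint speeds; "joint_efforts": joint torques, N m; "tool_pos": TCP position; "ee_rot": TCP orientation; "ft_force": force on the tool from outside, world axes, zero at the start; "torque": the same for the moment, N m; "grip_width": finger opening in m; "gripper_force": force on a finger pad.
Only numpy, scipy, OpenCV 4.12 (cv2) and the standard library are available. Lean on these libraries where they do the work, as an engineer would, in place of code of your own. Each camera call takes 0.05 s, during which the arm holds its last target. There are 200 camera calls.

### The job

Set up the pantry's spice corner: stand the red-capped spice jar upright in the red cup, the green-capped spice jar in the green cup, the wooden pepper mill in the wooden cup and the white-capped jam jar in the white cup. Leave the flat fish tin and the kitchen timer where they are.

Things in the scene. Friction and masses are not known exactly. Their poses are not given: they have to be found in the camera images.
- red_jar: Loose spice jar with a red cap; glass body 42 mm across, 106 mm tall, cap 45 mm across from 85 mm up. Stands upright; origin at the centre of its underside, z up along its axis. 0.08 to 0.15 kg.
- green_jar: Loose spice jar with a green cap whose flat top is brownish gold (seen from straight above); glass body 44 mm across, 105 mm tall, cap 45 mm across from 84 mm up. Stands upright; origin at the centre of its underside, z up along its axis. 0.08 to 0.15 kg.
- pepper_mill: Loose dark wooden pepper mill, 170 mm tall, foot 58 mm across, round head 49 mm across from 123 to 159 mm up (grip it there) with a small knob on top. The head does not turn. Stands upright; origin at the centre of its underside, z up. 0.13 to 0.25 kg.
- jam_jar: Loose glass jar of red jam with a white cap, 69 mm across at its widest (66 mm near the top), 99 mm tall, cap 64 mm across from 88 mm up. Stands upright; origin at the centre of its underside, z up. 0.3 to 0.6 kg.
- red_cup: Shallow round open red cup, fixed to the worktop: 72 mm across outside, 63 mm inside, rim 14 mm high, inner floor 4 mm above the worktop. Origin at the centre of its underside, z up.
- green_cup: Shallow round open green cup, fixed to the worktop: 72 mm across outside, 63 mm inside, rim 14 mm high, inner floor 4 mm above the worktop. Origin at the centre of its underside, z up.
- wood_cup: Shallow round open dark wooden cup, fixed to the worktop: 84 mm across outside, 75 mm inside, rim 14 mm high, inner floor 4 mm above the worktop. Origin at the centre of its underside, z up.
- white_cup: Shallow round open white cup, fixed to the worktop: 93 mm across outside, 84 mm inside, rim 14 mm high, inner floor 4 mm above the worktop. Origin at the centre of its underside, z up.
- fish_tin: Bystander: flat oblong gold tin with a blue lid, 63 x 105 mm and 24 mm tall, lying loose behind the work under the wall shelf. Origin at the centre of its underside.
- timer: Bystander: kitchen timer with a white foot and red top, 67 mm across, 54 mm tall, standing loose behind the work under the wall shelf (a fixed board along the whole back: front edge at x = 0.575 m, underside 0.45 m above the worktop; keep the wrist clear of it). Origin at the centre of its underside.
There are look-alikes about, which are no part of the job. Leave any orange or turquoise look-alike of the jam_jar alone.

How it is judged:
At the end, for the whole second after the job is handed in: Each of the four things within 12 mm of the middle of its own cup, its underside on the cup's floor (1 to 8 mm above the worktop), upright within 0.1 rad, under 20 mm/s. Fish tin and timer not moved over 25 mm or tipped over 0.3 rad at any time (horizontal distance between red_jar and red_cup below 0.012 m and z of red_jar in the frame of red_cup between 0.001 and 0.008 m and angle between each of red_jar, green_jar, pepper_mill, jam_jar's own z axis and vertical below 0.1 rad and linear speed of each of red_jar, green_jar, pepper_mill, jam_jar below 0.02 m/s and horizontal distance between green_jar and green_cup below 0.012 m and z of green_jar in the frame of green_cup between 0.001 and 0.008 m and horizontal distance between pepper_mill and wood_cup below 0.012 m and z of pepper_mill in the frame of wood_cup between 0.001 and 0.008 m and horizontal distance between jam_jar and white_cup below 0.012 m and z of jam_jar in the frame of white_cup between 0.001 and 0.008 m); the robot touches nothing.
It fails at once if the fish tin is moved by more than 25 mm or tipped (distance of fish_tin from where it was at the start of the episode above 0.025 m or angle between fish_tin's own z axis and vertical above 0.3 rad).
It fails at once if the kitchen timer is moved by more than 25 mm or tipped (distance of timer from where it was at the start of the episode above 0.025 m or angle between timer's own z axis and vertical above 0.3 rad).
It also fails if it takes over 109 s, if anything falls off the work surface, if the arm or the gripper's body presses on something with over 40 N, if the wrist force passes 120 N, or if a joint passes its speed limit or range.

## Working session

There is one attempt and no reset: what is moved stays moved. The work goes in short steps, Python scripts to look and compute and a tool call to move; the robot and the scene stay as the last step left them, time stands still between calls to the robot, and variables do not carry over. Pictures are saved under pics/ and viewed, at most 14 in all, crops included, and the job is handed in when it is done.

Besides the shell and the picture viewer there is one more tool, called after "Call:" in YAML: its name, and indented under it one key for each argument. carry_out: Moves the arm, as the interface text tells. Its arguments: {"type":"object","properties":{"commands":{"type":"array"}},"required":["commands"]}

```bash
mkdir -p pics; ls; python3 - <<'E'
from rig import telemetry, cams, manip
import cv2,numpy as np
print(telemetry.observe(), manip.grip_depth)
for n in ("scene","top"):
    d=cams.get_image(n); cv2.imwrite(f"pics/{n}0.png",d["color"][:,:,::-1]); np.savez(f"{n}0.npz",**d)
    print(n,d["intrinsics"],d["T"],[k for k in d])
d=cams.get_image("wrist");print(d["tool_from_camera"],d["intrinsics"])
E
```

```text
pics
{'time_s': 0.0, 'joint_pos': array([-1.40178825,  0.62927834,  0.03845475,  1.5183337 , -0.02696762,
        0.99629393, -0.01997798]), 'joint_vel': array([ 9.80669710e-05,  8.32716005e-04, -3.37602565e-04, -1.56506505e-03,
       -1.03549577e-03, -1.02629498e-03,  2.69178023e-04]), 'joint_efforts': array([ 6.69159226e-05, -5.49716341e+01,  1.14353333e+00, -1.86636543e+01,
       -5.22309321e-02,  2.35787284e-02,  1.51931354e-04]), 'tool_pos': array([0.15106529, 0.63154024, 0.20460926]), 'ee_rot': array([ 1.17119534e-01,  9.93117420e-01, -8.94136177e-04, -7.82427827e-05]), 'ft_force': array([ 0.49033219,  0.01501063, -0.34943819]), 'torque': array([-0.00922324,  0.01098112,  0.0050654 ]), 'gripper_force': 0.0, 'grip_width': 0.09378264873325988} -0.0188
scene [[570.99028822   0.         317.89882007]
 [  0.         570.99028822 240.927549  ]
 [  0.           0.           1.        ]] [[-0.75249026  0.56461073 -0.33907687 -0.07871891]
 [-0.65850379 -0.65395372  0.3724477   0.78547629]
 [-0.01145261  0.50354667  0.86389212  1.50859783]
 [ 0.          0.          0.          1.     
[... 159 characters left out ...]
    ]] [[-2.89913700e-02  9.84478652e-01 -1.73093281e-01  2.22098695e-01]
 [-9.99559238e-01 -2.96597745e-02 -1.27574609e-03  1.32388751e-01]
 [-6.38985247e-03  1.72980002e-01  9.84904609e-01  1.58894548e+00]
 [ 0.00000000e+00  0.00000000e+00  0.00000000e+00  1.00000000e+00]] ['color', 'intrinsics', 'T']
[[ 4.07248932e-04  9.70162652e-01  2.42454662e-01  7.03036790e-02]
 [ 9.99999910e-01 -4.24168760e-04  1.75859450e-05 -2.63592392e-05]
 [ 1.19902921e-04  2.42454633e-01 -9.70162737e-01 -1.79155282e-01]
 [ 0.00000000e+00  0.00000000e+00  0.00000000e+00  1.00000000e+00]] [[372.53557656   0.         316.06986563]
 [  0.         372.53557656 239.78437422]
 [  0.           0.           1.        ]]
```

View pics/scene0.png

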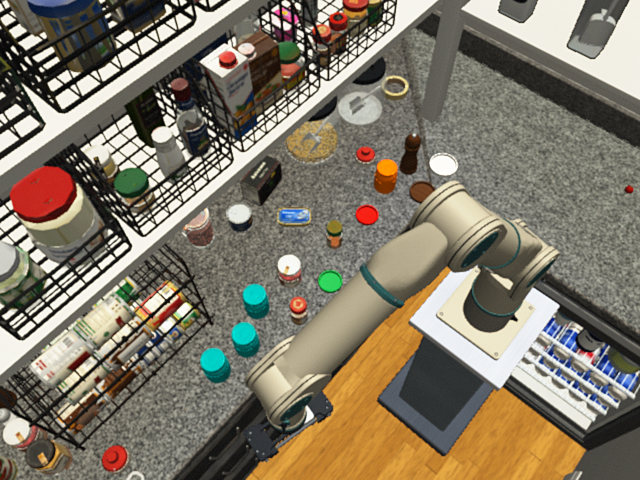

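View pics/top0.png

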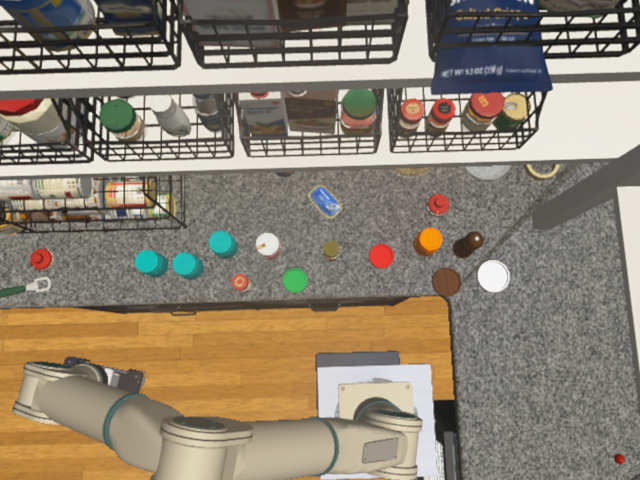

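Top view shows the red jar at (240,282), jam (267,244), green jar (331,249) and mill head (474,239). The cups are green (295,280), red (381,256), wood (446,281) and white (493,276). The orange and turquoise look-alikes stand nearby. The same items show in the scene view.

```bash
cat > h.py <<'E'
import numpy as np, cv2
from scipy.spatial.transform import Rotation as R
def ray(K,T,uv):
    p=np.linalg.inv(K)@[uv[0],uv[1],1]; d=T[:3,:3]@[p[0],-p[1],-p[2]]
    return T[:3,3],d/np.linalg.norm(d)
def plane(K,T,uv,z):
    o,d=ray(K,T,uv); return o+d*(z-o[2])/d[2]
def tri(r1,r2):
    A=np.stack([r1[1],-r2[1]],1); s=np.linalg.lstsq(A,r2[0]-r1[0],rcond=None)[0]
    a=r1[0]+s[0]*r1[1]; b=r2[0]+s[1]*r2[1]; return (a+b)/2,np.linalg.norm(a-b)
def blob(img,uv,tol=40,rad=22):
    """connected region of like colour (Lab a,b and loose L) round uv -> centroid, bbox, area"""
    lab=cv2.cvtColor(img,cv2.COLOR_RGB2LAB).astype(int); u,v=map(int,uv)
    ref=np.median(lab[v-1:v+2,u-1:u+2].reshape(-1,3),0)
    d=np.abs(lab-ref); m=((d[...,0]<2*tol)&(np.hypot(d[...,1],d[...,2])<tol/2)).astype(np.uint8)
    w=np.zeros_like(m); cv2.circle(w,(u,v),rad,1,-1); m&=w
    n,l,s,c=cv2.connectedComponentsWithStats(m); k=l[v,u]
    if k==0: return None
    return c[k],s[k]
E
python3 - <<'E'
from h import *
S=np.load("scene0.npz");Tp=np.load("top0.npz")
P={"red_jar":((240,281),(298,302)),"green_jar":((331,246),(334,227)),"jam":((268,240),(289,262)),"mill":((475,238),(412,139)),
"red_cup":((381,256),(367,215)),"green_cup":((295,280),(330,281)),"wood_cup":((446,281),(423,191)),"white_cup":((493,276),(443,163)),
"timer":((438,203),(366,153)),"tin":((325,202),(294,216)),"orange":((430,236),(386,168)),"turq":((222,240),(256,292))}
for k,(t,s) in P.items():
    bt=blob(Tp["color"],t); bs=blob(S["color"],s)
    ct=bt[0] if bt else t; cs=bs[0] if bs else s
    p,e=tri(ray(Tp["intrinsics"],Tp["T"],ct),ray(S["intrinsics"],S["T"],cs))
    print(k,p.round(3),round(e*1000,1),np.round(ct,1),bt[1] if bt else None,np.round(cs,1),bs[1] if bs else None, plane(Tp["intrinsics"],Tp["T"],ct,.01).round(3)[:2])
E
```

```text
red_jar [0.386 0.36  0.102] 2.4 [239.6 281.5] [231 274  17  16 174] [297.7 303.3] [296 301   5   5  19] [0.395 0.373]
green_jar [0.468 0.111 0.101] 4.1 [330.8 248.9] [323 240  17  20 249] [334.  226.5] [327 220  15  14 158] [0.481 0.109]
jam [0.489 0.283 0.092] 1.6 [267.6 243.4] [255 232  27  24 439] [288.9 263.8] [278 254  23  21 346] [0.503 0.291]
mill [ 0.484 -0.288  0.102] 0.5 [476.6 238.2] [474 235   6   7  32] [412.7 142.5] [405 134  16  18 198] [ 0.5   -0.314]
red_cup [ 0.46  -0.036  0.   ] 1.5 [381.1 255.7] [370 244  24  24 440] [366.5 214.8] [356 206  22  18 297] [ 0.457 -0.035]
green_cup [0.396 0.216 0.003] 1.1 [294.6 279.9] [283 268  24  25 466] [329.7 281. ] [318 270  24  22 383] [0.395 0.215]
wood_cup [ 0.377 -0.214  0.017] 9.8 [446.4 283.1] [427 267  41  36 862] [421.1 190.3] [410 181  25  22 391] [ 0.373 -0.218]
white_cup [ 0.391 -0.354  0.006] 1.8 [493.5 275.7] [478 260  32  33 837] [443.3 163.8] [429 153  29  23 502] [ 0.39  -0.354]
timer [ 0.604 -0.206  0.029] 3.3 [438.6 203.4] [429 194  20  20 287] [364.9 153. ] [361 151   9   5  20] [ 0.607 -0.211]
tin [0.63  0.125 0.008] 1.5 [323.9 199.5] [311 187  28  29 382] [291.6 216.2] [279 210  30  13 203] [0.629 0.124]
orange [ 0.488 -0.163  0.094] 2.3 [430.4 239. ] [419 228  23  23 391] [386.8 167.2] [377 160  20  16 251] [ 0.502 -0.18 ]
turq [0.498 0.411 0.085] 7.7 [222.1 243.1] [209 231  28  26 543] [254. 294.] [243 284  25  21 393] [0.508 0.423]
```

```bash
cat >> h.py <<'E'
def down(yaw=0.):  # tool z down, tool y at yaw from world +y, tool x toward the robot
    return R.from_euler('z',yaw,degrees=True)*R.from_quat([0,1,0,0])
def delta(st,target,yaw=0.):
    r=R.from_quat(st["ee_rot"])
    return (r.inv().apply(np.array(target)-st["tool_pos"])*1000).round(1), np.degrees((r.inv()*down(yaw)).as_rotvec()).round(2)
def wristT(st,img):
    T=np.eye(4);T[:3,:3]=R.from_quat(st["ee_rot"]).as_matrix();T[:3,3]=st["tool_pos"]; return T@img["tool_from_camera"]
E
python3 - <<'E'
from h import *; from rig import telemetry
print(delta(telemetry.observe(),[.42,.30,.23]))
E
```

```text
(array([-338.7, -260.1,  -24.8]), array([-8.000e-02, -1.000e-02, -1.345e+01]))
```

Call:
carry_out:
  commands:
    - [[-42.3,-32.5,-3.1,0,0,0,94],[-42.3,-32.5,-3.1,0,0,0,94],[-42.3,-32.5,-3.1,0,0,0,94],[-42.3,-32.5,-3.1,0,0,0,94],[-42.3,-32.5,-3.1,0,0,0,94],[-42.3,-32.5,-3.1,0,0,0,94],[-42.3,-32.5,-3.1,0,0,0,94],[-42.3,-32.5,-3.1,0,0,0,94],[0,0,0,0,0,-6.7,94],[0,0,0,0,0,-6.7,94]]

```text
time_s: 1.4
tool_pos: [0.4202, 0.2997, 0.2301]
ee_rot: [-0.0, 1.0, -0.0, -0.0]
ft_force: [-0.9, 0.5, -0.3]
grip_width: 0.0938
gripper_force: 0.0
```

```bash
cat > snap.py <<'E'
import sys; from h import *; from rig import telemetry,cams
st=telemetry.observe(); d=cams.get_image("wrist"); n=sys.argv[1]
np.savez(n+".npz",color=d["color"],K=d["intrinsics"],T=wristT(st,d)); cv2.imwrite(f"pics/{n}.png",d["color"][:,:,::-1])
print(st["tool_pos"].round(4),R.from_quat(st["ee_rot"]).apply([0,1,0]).round(4),st["ft_force"].round(1),st["grip_width"].round(4),st["time_s"])
E
python3 snap.py w1
```

```text
Traceback (most recent call last):
  File "snap.py", line 4, in <module>
    print(st["tool_pos"].round(4),R.from_quat(st["ee_rot"]).apply([0,1,0]).round(4),st["ft_force"].round(1),st["grip_width"].round(4),st["time_s"])
                                                                                                            ^^^^^^^^^^^^^^^^^^^^^^
AttributeError: 'float' object has no attribute 'round'
```

View pics/w1.png

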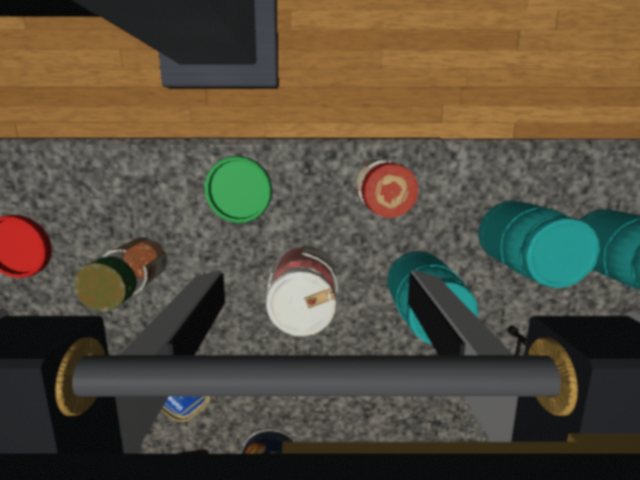

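The wrist view shows the red cap at (390,190), green cup (238,190), jam lid (301,304), green jar lid (104,284) and red cup (15,246).

Call:
carry_out:
  commands:
    - [[17,30,25,0,0,0,94],[17,30,25,0,0,0,94],[0,0,0,0,0,0,94],[0,0,0,0,0,0,94]]

```text
time_s: 1.95
tool_pos: [0.3864, 0.36, 0.1804]
ee_rot: [0.001, 1.0, -0.0, 0.0]
ft_force: [1.4, -0.2, 0.7]
grip_width: 0.094
gripper_force: 0.0
```

```bash
sed -i 's/st\["grip_width"\].round(4)/st["grip_width"]/' snap.py; python3 snap.py w2
```

```text
[0.3864 0.36   0.1804] [ 2.e-03  1.e+00 -7.e-04] [ 1.4 -0.2  0.7] 0.0940132011373517 1.95
```

View pics/w2.png

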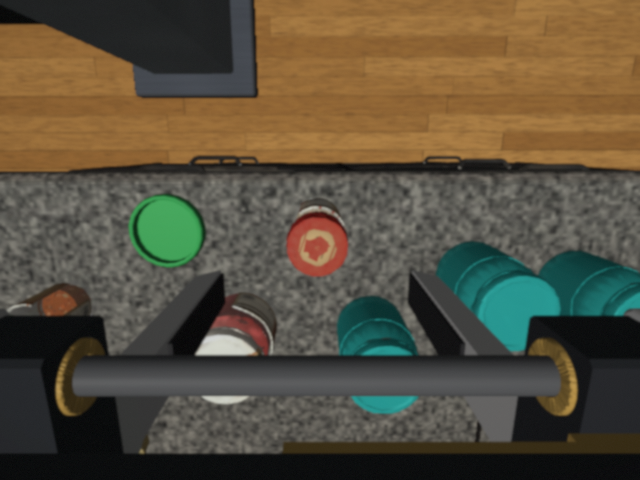

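The second wrist view has the red cap between the fingers at (317,243) and the green cup at (167,230).

```bash
cat >> h.py <<'E'
def circ(img,uv,r,win=1.7,ch=None,p2=.6,show=False):
    """best Hough circle near uv with radius near r"""
    u,v=map(int,uv); w=int(win*r); x0,y0=max(u-w,0),max(v-w,0)
    c=img[y0:v+w,x0:u+w]; g=cv2.cvtColor(c,cv2.COLOR_RGB2GRAY) if ch is None else c[...,ch]
    g=cv2.GaussianBlur(cv2.resize(g,None,fx=4,fy=4,interpolation=cv2.INTER_CUBIC),(0,0),3)
    q=cv2.HoughCircles(g,cv2.HOUGH_GRADIENT_ALT,1.5,8,param1=120,param2=p2,minRadius=int(3.3*r),maxRadius=int(4.7*r))
    if q is None: return []
    return [((a+.5)/4-.5+x0,(b+.5)/4-.5+y0,rr/4) for a,b,rr in q.reshape(-1,q.shape[-1])[:,:3]]
E
python3 - <<'E'
from h import *
A=np.load("w1.npz");B=np.load("w2.npz")
for n,a,b in (("red_jar",(390,190,27),(317,246,30)),("green_cup",(238,190,33),(167,230,37)),("jam",(301,304,33),None),("green_jar",(104,284,28),None)):
  for nm,D,q in (("w1",A,a),("w2",B,b)):
    if q is None: continue
    for ch in (0,1):
      print(n,nm,ch,[tuple(np.round(c,1)) for c in circ(D["color"],q[:2],q[2],ch=ch)][:4])
  
E
```

```text
red_jar w1 0 []
red_jar w1 1 []
red_jar w2 0 []
red_jar w2 1 []
green_cup w1 0 []
green_cup w1 1 [(np.float32(239.4), np.float32(188.8), np.float32(31.0))]
green_cup w2 0 []
green_cup w2 1 [(np.float32(168.8), np.float32(231.8), np.float32(36.2)), (np.float32(168.8), np.float32(225.4), np.float32(32.7))]
jam w1 0 []
jam w1 1 []
green_jar w1 0 []
green_jar w1 1 []
```

```bash
cat >> h.py <<'E'
from scipy.optimize import least_squares, minimize_scalar
def edge(D,uv,cond,rad,keep=0.15):
    """contour pixels of the masked blob at uv, only the side away from the camera's nadir (the top rim)"""
    hsv=cv2.cvtColor(D["color"],cv2.COLOR_RGB2HSV_FULL).astype(int); m=cond(hsv).astype(np.uint8)
    w=np.zeros_like(m); cv2.circle(w,tuple(map(int,uv)),int(rad),1,-1); m&=w
    m=cv2.morphologyEx(m,cv2.MORPH_CLOSE,np.ones((5,5),np.uint8))
    cs=cv2.findContours(m,cv2.RETR_EXTERNAL,cv2.CHAIN_APPROX_NONE)[0]; c=cv2.convexHull(max(cs,key=cv2.contourArea))
    f=np.zeros_like(m); cv2.fillPoly(f,[c],1)
    p=max(cv2.findContours(f,cv2.RETR_EXTERNAL,cv2.CHAIN_APPROX_NONE)[0],key=len).reshape(-1,2).astype(float)
    T=D["T"]; d=T[:3,:3].T@[0,0,-1]; nad=np.array([D["K"][0,0]*d[0]/-d[2]+D["K"][0,2],D["K"][1,1]*-d[1]/-d[2]+D["K"][1,2]])
    ce=p.mean(0); a=(nad-ce)/np.linalg.norm(nad-ce)
    return p[(p-ce)@a < keep*np.sqrt(cv2.contourArea(c)/np.pi)]
def fit(D,p,z):
    q=np.array([plane(D["K"],D["T"],x,z)[:2] for x in p]); c0=[*q.mean(0),.03]
    s=least_squares(lambda c:np.hypot(*(q-c[:2]).T)-c[2],c0,loss="soft_l1",f_scale=.001); return s.x,np.sqrt(np.mean(s.fun**2))
def two(A,pa,B,pb,lo=0,hi=.2):
    z=minimize_scalar(lambda z:np.sum((fit(A,pa,z)[0][:2]-fit(B,pb,z)[0][:2])**2),bounds=(lo,hi),method="bounded").x
    return z,fit(A,pa,z),fit(B,pb,z)
red=lambda h:((h[...,0]<14)|(h[...,0]>243))&(h[...,1]>130)&(h[...,2]>70)
green=lambda h:(h[...,0]>70)&(h[...,0]<130)&(h[...,1]>110)&(h[...,2]>50)
gold=lambda h:(h[...,0]>20)&(h[...,0]<110)&(h[...,1]>70)
white=lambda h:(h[...,1]<50)&(h[...,2]>140)
brown=lambda h:(h[...,0]<30)&(h[...,1]>70)
E
python3 - <<'E'
from h import *
A=np.load("w1.npz");B=np.load("w2.npz")
e=lambda D,*a:edge(D,*a)
for n,a,b,k,zz in (("red_jar",(390,190),(317,243),red,.106),("green_cup",(238,190),(167,230),green,.014)):
    kk=.15 if n=="red_jar" else 5
    pa=e(A,a,k,48,kk);pb=e(B,b,k,55,kk); r=two(A,pa,B,pb); print(n,r, "fixed z:",fit(A,pa,zz),fit(B,pb,zz))
for n,a,k,z,keep in (("jam",(301,304),white,.099,.15),("green_jar",(104,284),gold,.105,.15),("red_cup",(15,246),red,.014,5)):
    print(n,fit(A,e(A,a,k,45,keep),z))
E
```

```text
red_jar (np.float64(0.10529727481098063), (array([0.38454882, 0.36046426, 0.02135211]), np.float64(0.00026606746392709155)), (array([0.3846903 , 0.3605755 , 0.02131809]), np.float64(0.00020342627728551772))) fixed z: (array([0.38446893, 0.36032383, 0.02130275]), np.float64(0.0002654524246949217)) (array([0.38450046, 0.36057482, 0.02125916]), np.float64(0.0002028639239111638))
green_cup (np.float64(0.010472668705333876), (array([0.39467944, 0.21590728, 0.035229  ]), np.float64(0.0003170213458528923)), (array([0.39465851, 0.21589525, 0.03563363]), np.float64(0.0004076923056720892))) fixed z: (array([0.39428416, 0.21664837, 0.03491741]), np.float64(0.00031421696599106836)) (array([0.39386377, 0.21735502, 0.03527356]), np.float64(0.0004035697876784319))
jam (array([0.48681954, 0.28576778, 0.03117195]), np.float64(0.00033273909967507063))
green_jar (array([0.46859367, 0.11112211, 0.0219721 ]), np.float64(0.00050932679420307))
red_cup (array([ 0.45820907, -0.02828318,  0.03231467]), np.float64(0.005233372260855969))
```

Call:
carry_out:
  commands:
    - [[1.9,0.5,35,0,0,0,94],[0,0,40,0,0,0,94],[0,0,30.4,0,0,0,94],[0,0,0,0,0,0,30],[0,0,0,0,0,0,30],[0,0,0,0,0,0,30],[0,0,0,0,0,0,30],[0,0,0,0,0,0,30],[0,0,-10,0,0,0,30],[0,0,-30,0,0,0,30]]

```text
time_s: 3.25
tool_pos: [0.383, 0.3602, 0.1146]
ee_rot: [0.0, 1.0, -0.001, -0.001]
ft_force: [-0.3, -0.7, -0.6]
grip_width: 0.0441
gripper_force: 30.0
```

Call:
carry_out:
  commands:
    - [[0,0,-50,0,0,0,30],[0,0,-50,0,0,0,30],[-12,-52,0,0,0,0,30],[-12,-52,0,0,0,0,30],[-12,-52,0,0,0,0,30],[-12,-52,0,0,0,0,30],[-12,-52,0,0,0,0,30],[0,0,0,0,0,0,30],[0,0,0,0,0,0,30]]

```text
time_s: 4.38
tool_pos: [0.4436, 0.1016, 0.2152]
ee_rot: [0.001, 1.0, 0.0, 0.0]
ft_force: [0.4, 0.3, -0.9]
grip_width: 0.044
gripper_force: 30.0
```

```bash
python3 snap.py w3
```

```text
[0.4436 0.1016 0.2152] [1.1e-03 1.0e+00 7.0e-04] [ 0.4  0.3 -0.9] 0.043991787288553616 4.375
```

View pics/w3.png

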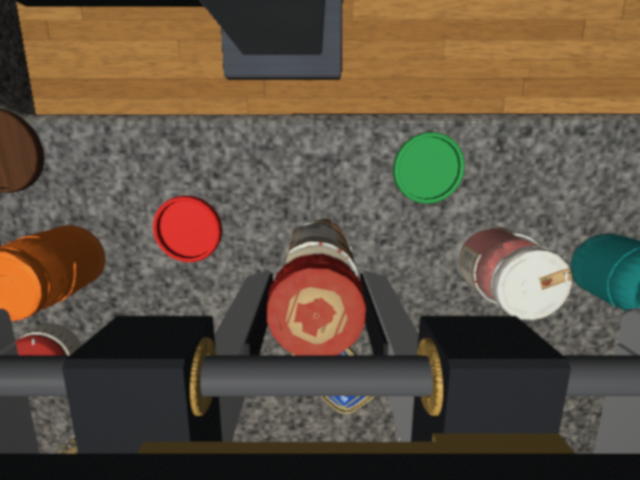

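The red cup is clear at (187,229), with jam at (533,283), the green cup at (428,167) and the held cap at (317,310).

```bash
python3 - <<'E'
from h import *
A=np.load("w1.npz");B=np.load("w2.npz");C=np.load("w3.npz")
print("red_cup",[fit(C,edge(C,(187,229),red,42,5),z) for z in (.01,.014)])
g=edge(C,(428,167),green,45,5); print("green_cup w2/w3",two(B,edge(B,(167,230),green,55,5),C,g), fit(C,g,.011))
print("jam",two(A,edge(A,(301,304),white,45),C,edge(C,(533,283),white,45)))
print("held",fit(C,edge(C,(317,305),red,55),.2152+.0305))
from rig import telemetry
E
```

```text
red_cup [(array([ 0.45790517, -0.03478255,  0.03589215]), np.float64(0.0004692007824524979)), (array([ 0.45702436, -0.0333636 ,  0.03551861]), np.float64(0.00046431704032705203))]
green_cup w2/w3 (np.float64(0.009958883237662225), (array([0.39477427, 0.21568262, 0.03568607]), np.float64(0.0004082927914382043)), (array([0.39475423, 0.21567877, 0.03549982]), np.float64(0.00032919951209476207))) (array([0.39469603, 0.21536976, 0.03540367]), np.float64(0.0003283076465181648))
jam (np.float64(0.09869960619993136), (array([0.48695202, 0.28575428, 0.03120211]), np.float64(0.00033306141209470927)), (array([0.4873258 , 0.28578507, 0.03094679]), np.float64(0.0003594736843386164)))
held (array([0.44291252, 0.10139729, 0.02160189]), np.float64(0.00046575793791275475))
```

Call:
carry_out:
  commands:
    - [[-5,-45.5,0,0,0,0,30],[-5,-45.5,0,0,0,0,30],[-4.9,-45.6,0,0,0,0,30],[0,0,0,0,0,0,30],[0,0,50,0,0,0,30],[0,0,50,0,0,0,30],[0,0,0,0,0,0,30],[0,0,0,0,0,0,30]]

```text
time_s: 5.42
tool_pos: [0.4595, -0.0342, 0.116]
ee_rot: [-0.001, 1.0, 0.0, 0.001]
ft_force: [0.6, 0.5, -0.3]
grip_width: 0.044
gripper_force: 30.0
```

Call:
carry_out:
  commands:
    - [[1,-0.8,20,0,0,0,30],[0,0,10,0,0,0,30],[0,0,6,0,0,0,30],[0,0,0,0,0,0,30]]

```text
time_s: 5.92
tool_pos: [0.4588, -0.0361, 0.0802]
ee_rot: [0.0, 1.0, 0.0, 0.001]
ft_force: [-0.6, 0.9, 4.7]
grip_width: 0.0436
gripper_force: 30.0
```

Call:
carry_out:
  commands:
    - [[0,0,0,0,0,0,60],[0,0,0,0,0,0,94],[0,0,0,0,0,0,94],[0,0,0,0,0,0,94],[0,0,-40,0,0,0,94],[0,0,-60,0,0,0,94],[0,49,0,0,0,0,94],[-4,49,0,0,0,0,94],[-5,49,0,0,0,0,94],[0,0,0,0,0,0,94]]

```text
time_s: 7.18
tool_pos: [0.4666, 0.1151, 0.1788]
ee_rot: [-0.003, 1.0, 0.001, 0.0]
ft_force: [-0.4, -0.6, -0.8]
grip_width: 0.0937
gripper_force: 0.0
```

```bash
python3 snap.py w4
```

```text
[0.4666 0.1151 0.1788] [-0.0064  1.      0.002 ] [-0.4 -0.6 -0.8] 0.09368444093957184 7.175
```

View pics/w4.png

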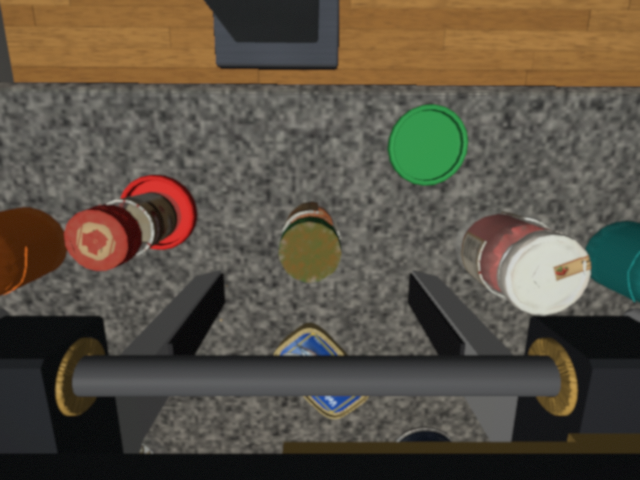

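The red jar stands in the red cup (cap at 98,240), and the green jar top is between the fingers at (310,250).

```bash
python3 - <<'E'
from h import *; from rig import telemetry
A=np.load("w1.npz");D=np.load("w4.npz")
print("green",two(A,edge(A,(104,284),gold,38),D,edge(D,(310,250),gold,45)), fit(D,edge(D,(310,250),gold,45),.105))
print("redjar",fit(D,edge(D,(98,240),red,38),.110))
print(telemetry.observe()["tool_pos"])
E
```

```text
green (np.float64(0.10428601404616537), (array([0.46887208, 0.1106795 , 0.02202349]), np.float64(0.0005105344572206766)), (array([0.46870058, 0.11064957, 0.0218134 ]), np.float64(0.0002775894779076309))) (array([0.46849653, 0.11065996, 0.021752  ]), np.float64(0.00027680793183224364))
redjar (array([ 0.45968277, -0.03637884,  0.02131812]), np.float64(0.00038499615814076873))
[0.46631098 0.11217132 0.17865469]
```

Call:
carry_out:
  commands:
    - [[-2,0,40,0,0,0,94],[0,0,40,0,0,0,94],[0,0,24.5,0,0,0,94],[0,0,0,0,0,0,94],[0,0,0,0,0,0,30],[0,0,0,0,0,0,30],[0,0,0,0,0,0,30],[0,0,0,0,0,0,30],[0,0,0,0,0,0,30],[0,0,0,0,0,0,30]]

```text
time_s: 8.48
tool_pos: [0.4687, 0.1107, 0.0745]
ee_rot: [0.0, 1.0, 0.0, 0.0]
ft_force: [-0.1, 0.7, 2.1]
grip_width: 0.0444
gripper_force: 29.8
```

Call:
carry_out:
  commands:
    - [[0,0,-30,0,0,0,30],[0,0,-30,0,0,0,30],[24.6,35,0,0,0,0,30],[24.7,35,0,0,0,0,30],[24.7,35,0,0,0,0,30],[0,0,0,0,0,0,30],[0,0,0,0,0,0,30],[0,0,0,0,0,0,30]]

```text
time_s: 9.48
tool_pos: [0.3954, 0.2145, 0.1343]
ee_rot: [0.002, 1.0, -0.0, 0.0]
ft_force: [-0.1, -0.1, -1.2]
grip_width: 0.0441
gripper_force: 29.7
```

```bash
python3 snap.py w5; python3 - <<'E'
from h import *
D=np.load("w5.npz")
print(fit(D,edge(D,(317,305),gold,50),.1345+.0303))
E
```

```text
[0.3954 0.2145 0.1343] [ 3.2e-03  1.0e+00 -5.0e-04] [-0.1 -0.1 -1.2] 0.04412274748011435 9.475
(array([0.39365285, 0.21496485, 0.02125477]), np.float64(0.00022740141556456308))
```

Call:
carry_out:
  commands:
    - [[-0.8,0.5,30,0,0,0,30],[0,0,18,0,0,0,30],[0,0,7,0,0,0,30],[0,0,0,0,0,0,30],[0,0,0,0,0,0,60],[0,0,0,0,0,0,94],[0,0,0,0,0,0,94],[0,0,0,0,0,0,94],[0,0,-40,0,0,0,94],[0,0,-50,0,0,0,94]]

```text
time_s: 10.78
tool_pos: [0.3947, 0.2157, 0.1697]
ee_rot: [0.0, 1.0, -0.001, -0.001]
ft_force: [1.0, 0.7, -0.6]
grip_width: 0.0939
gripper_force: 0.0
```

Call:
carry_out:
  commands:
    - [[-46,35,0,0,0,0,94],[-46,35,0,0,0,0,94],[0,0,0,0,0,0,94],[0,0,0,0,0,0,94],[0,0,0,0,0,0,94]]

```text
time_s: 11.4
tool_pos: [0.4864, 0.2851, 0.1692]
ee_rot: [0.001, 1.0, -0.0, -0.001]
ft_force: [-0.3, -0.4, -0.1]
grip_width: 0.0936
gripper_force: 0.0
```

```bash
python3 snap.py w6
```

```text
[0.4864 0.2851 0.1692] [ 0.0013  1.     -0.001 ] [-0.3 -0.4 -0.1] 0.09356216278925139 11.4
```

View pics/w6.png

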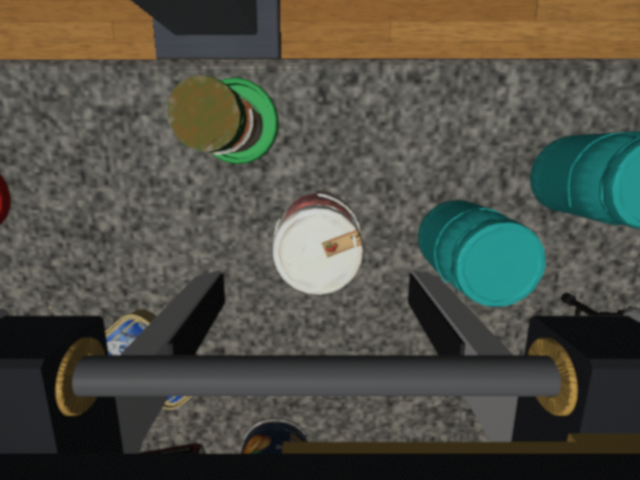

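The green jar stands in its cup (cap 205,112). Jam's lid is centred between the fingers at (317,250), and turquoise is clear to the right.

```bash
python3 - <<'E'
from h import *
D=np.load("w6.npz");C=np.load("w3.npz")
print("jam",fit(D,edge(D,(317,250),white,50),.0985),two(C,edge(C,(533,283),white,45),D,edge(D,(317,250),white,50))[0])
print("greenjar",fit(D,edge(D,(205,112),gold,45),.109))
E
```

```text
jam (array([0.48736054, 0.28583309, 0.0310108 ]), np.float64(0.0002239938216040253)) 0.09863065801068531
greenjar (array([0.39638702, 0.21716324, 0.02255764]), np.float64(0.0006203890387040939))
```

Call:
carry_out:
  commands:
    - [[-0.9,0.7,40,0,0,0,94],[0,0,40,0,0,0,94],[0,0,25,0,0,0,94],[0,0,8,0,0,0,94],[0,0,0,0,0,0,50],[0,0,0,0,0,0,50],[0,0,0,0,0,0,50],[0,0,0,0,0,0,50],[0,0,-10,0,0,0,50],[0,0,-20,0,0,0,50]]

```text
time_s: 12.7
tool_pos: [0.4874, 0.2865, 0.086]
ee_rot: [0.0, 1.0, -0.001, -0.001]
ft_force: [-0.1, -0.1, -3.3]
grip_width: 0.0664
gripper_force: 29.9
```

Call:
carry_out:
  commands:
    - [[0,0,-48,0,0,0,50],[0,0,-48,0,0,0,50],[0,0,-48,0,0,0,50],[8.5,-54,0,0,0,0,50],[8.5,-54,0,0,0,0,50],[8.5,-54,0,0,0,0,50],[8.5,-54,0,0,0,0,50],[8.5,-54,0,0,0,0,50],[8.5,-54,0,0,0,0,50],[8.5,-54,0,0,0,0,50]]

```text
time_s: 13.95
tool_pos: [0.4279, -0.0924, 0.2307]
ee_rot: [0.0, 1.0, 0.0, 0.0]
ft_force: [1.1, -0.2, -4.6]
grip_width: 0.0662
gripper_force: 29.9
```

Call:
carry_out:
  commands:
    - [[8.5,-54,0,0,0,0,50],[8.5,-54,0,0,0,0,50],[0,0,0,0,0,0,50],[0,0,0,0,0,0,50],[0,0,0,0,0,0,50]]

```text
time_s: 14.58
tool_pos: [0.4118, -0.1974, 0.2303]
ee_rot: [-0.001, 1.0, 0.0, -0.0]
ft_force: [0.2, 0.6, -3.8]
grip_width: 0.0659
gripper_force: 29.9
```

```bash
python3 snap.py w7
```

```text
[ 0.4118 -0.1974  0.2303] [-1.7e-03  1.0e+00  9.0e-04] [ 0.2  0.6 -3.8] 0.06590168755272206 14.575
```

View pics/w7.png

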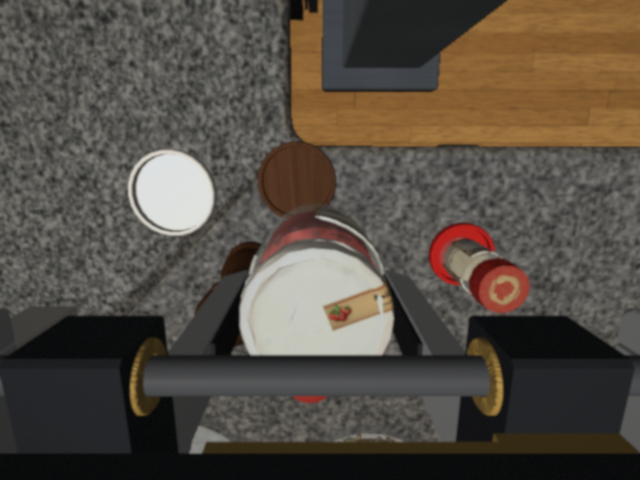

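White cup at (172,192), wood cup (297,178), held jam lid (318,305); the mill is partly hidden at (225,290).

```bash
python3 - <<'E'
from h import *
D=np.load("w7.npz")
for keep in (5,):
  w=edge(D,(172,192),lambda h:(h[...,1]<60)&(h[...,2]>125),52,keep); print("white",fit(D,w,.0105))
  w=edge(D,(297,178),brown,46,keep); print("wood",fit(D,w,.0105),len(w))
print("held",fit(D,edge(D,(318,305),white,80),.2303+.0425))
E
```

```text
white (array([ 0.38996558, -0.35318221,  0.04630465]), np.float64(0.0010955748210787675))
wood (array([ 0.3763528 , -0.21677699,  0.04346411]), np.float64(0.003176950833853146)) 237
held (array([ 0.3931124 , -0.1971886 ,  0.03424636]), np.float64(0.003085563519011583))
```

Call:
carry_out:
  commands:
    - [[7.3,-52,0,0,0,0,50],[7.3,-52,0,0,0,0,50],[7.2,-52,0,0,0,0,50],[0,0,40,0,0,0,50],[0,0,50,0,0,0,50],[0,0,40,0,0,0,50],[0,0,0,0,0,0,50],[0,0,0,0,0,0,50],[0,0,0,0,0,0,50]]

```text
time_s: 15.75
tool_pos: [0.391, -0.3559, 0.1022]
ee_rot: [0.0, 1.0, -0.001, 0.001]
ft_force: [0.4, -0.3, -4.2]
grip_width: 0.0661
gripper_force: 29.9
```

```bash
python3 snap.py w8
```

```text
[ 0.391  -0.3559  0.1022] [ 4.0e-04  1.0e+00 -2.3e-03] [ 0.4 -0.3 -4.2] 0.0661398306435651 15.75
```

View pics/w8.png

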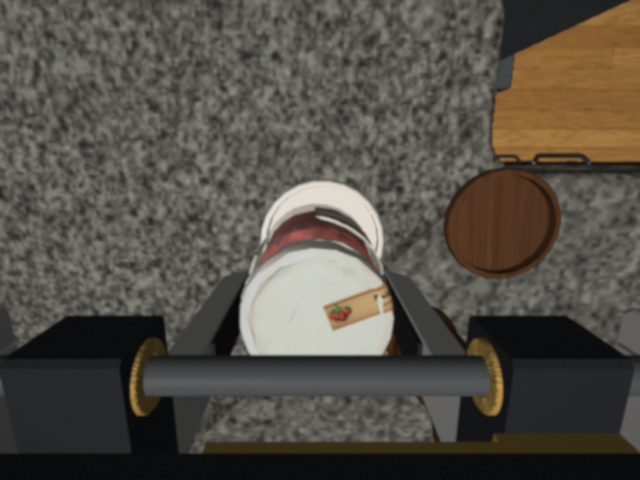

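The jam sits almost over the white cup, 4 px left of its middle. The wood cup is clear at (503,222).

Call:
carry_out:
  commands:
    - [[0.6,2,20,0,0,0,50],[0,0,15,0,0,0,50],[0,0,6.5,0,0,0,50],[0,0,0,0,0,0,50],[0,0,0,0,0,0,50]]

```text
time_s: 16.42
tool_pos: [0.3894, -0.3528, 0.0603]
ee_rot: [0.0, 1.0, 0.0, 0.0]
ft_force: [-1.3, 2.6, 8.8]
grip_width: 0.0664
gripper_force: 30.0
```

```bash
python3 - <<'E'
from h import *
D=np.load("w8.npz")
w=edge(D,(503,222),brown,66,5); print("wood",fit(D,w,.0105),fit(D,w,.014),len(w))
E
```

```text
wood (array([ 0.37549267, -0.21829999,  0.04312052]), np.float64(0.0017193704090305937)) (array([ 0.37477358, -0.2200731 ,  0.04256488]), np.float64(0.0016960836587667542)) 325
```

Call:
carry_out:
  commands:
    - [[0,0,0,0,0,0,80],[0,0,0,0,0,0,94],[0,0,0,0,0,0,94],[0,0,-40,0,0,0,94],[0,0,-60,0,0,0,94],[0,0,-60,0,0,0,94],[0,0,-20,0,0,0,94],[-35,32,0,0,0,0,94],[-35,32,0,0,0,0,94],[0,0,0,0,0,0,94]]

```text
time_s: 17.68
tool_pos: [0.4622, -0.2855, 0.2385]
ee_rot: [-0.003, 1.0, 0.001, 0.001]
ft_force: [-0.4, -0.3, -0.1]
grip_width: 0.0937
gripper_force: 0.0
```

Call:
carry_out:
  commands:
    - [[0,0,0,0,0,0,94],[0,0,0,0,0,0,94]]

```text
time_s: 17.92
tool_pos: [0.4579, -0.2904, 0.2388]
ee_rot: [0.002, 1.0, -0.0, -0.0]
ft_force: [0.1, -0.5, 0.1]
grip_width: 0.0939
gripper_force: 0.0
```

```bash
python3 snap.py w9
```

```text
[ 0.4579 -0.2904  0.2388] [ 3.3e-03  1.0e+00 -5.0e-04] [ 0.1 -0.5  0.1] 0.09390835645157004 17.925
```

View pics/w9.png

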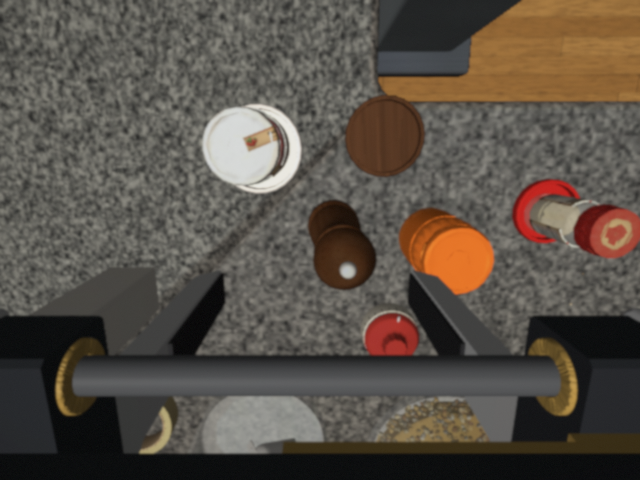

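Jam stands in the white cup (lid 243,146). The mill head is at (345,258) with its knob at (347,270), and the wood cup is at (384,135).

```bash
cat >> h.py <<'E'
dark=lambda h:(h[...,1]>80)&(h[...,0]<30)&(h[...,2]<120)
E
python3 - <<'E'
from h import *
D=np.load("w9.npz")
w=edge(D,(384,135),brown,46,5); print("wood",fit(D,w,.0105))
print("jam",fit(D,edge(D,(243,146),lambda h:(h[...,1]<50)&(h[...,2]>150),42),.103))
e=edge(D,(345,258),dark,36,0); print("mill head",fit(D,e,.141),len(e))
print("knob",plane(D["K"],D["T"],(347,270),.168))
E
```

```text
wood (array([ 0.37591135, -0.21785769,  0.04221348]), np.float64(0.0013770893010079585))
jam (array([ 0.38772228, -0.35133804,  0.0322049 ]), np.float64(0.0005856777401440452))
mill head (array([ 0.47292275, -0.26878148,  0.02368703]), np.float64(0.00024127158877816496)) 92
knob [ 0.4720755  -0.26857018  0.168     ]
```

Call:
carry_out:
  commands:
    - [[-14.6,21.7,0,0,0,0,94],[0,0,35,0,0,0,94],[0,0,0,0,0,0,94],[0,0,0,0,0,0,94],[0,0,0,0,0,0,94]]

```text
time_s: 18.6
tool_pos: [0.4741, -0.2684, 0.205]
ee_rot: [0.001, 1.0, -0.001, 0.001]
ft_force: [0.7, 1.0, -0.0]
grip_width: 0.0939
gripper_force: 0.0
```

```bash
python3 snap.py w10;  python3 - <<'E'
from h import *
A=np.load("w9.npz");D=np.load("w10.npz")
for z in (.141,.168):
  a=D["T"];p=np.linalg.inv(a)@[.4725,-.2687,z,1]; uv=D["K"]@[p[0],-p[1],-p[2]]; uv=uv[:2]/uv[2]; print(uv)
  if z==.141:
    e=edge(D,uv,dark,50,0); print(fit(D,e,.141), two(A,edge(A,(345,258),dark,36,0),D,e,.05,.2))
E
```

```text
[ 0.4741 -0.2684  0.205 ] [ 0.002   1.     -0.0011] [ 0.7  1.  -0. ] 0.09391881290892674 18.6
[315.71575936 251.0317984 ]
(array([ 0.47285213, -0.26861037,  0.02391951]), np.float64(0.0002605214307812541)) (np.float64(0.13921605971576223), (array([ 0.47347131, -0.26864484,  0.02383954]), np.float64(0.0002428253422662415)), (array([ 0.4733616 , -0.26861446,  0.02409504]), np.float64(0.000262433893638806)))
[315.61996556 263.18034355]
```

View pics/w10.png

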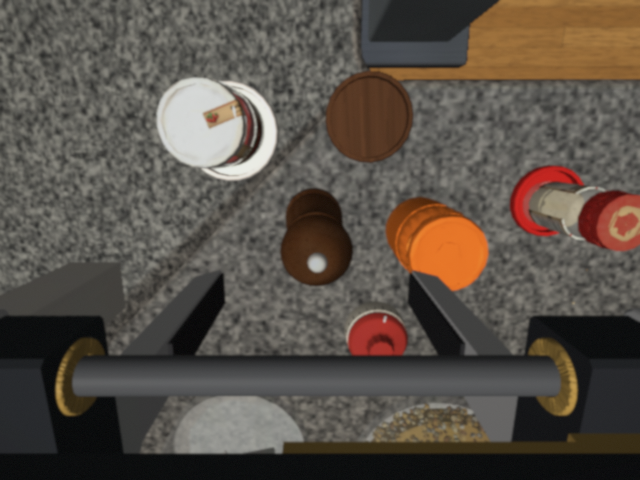

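The mill is centred between the fingers, head at (316,250), with the head centre about 0.14 m high.

Call:
carry_out:
  commands:
    - [[1,0,40,0,0,0,94],[0,0,30,0,0,0,94],[0,0,13,0,0,0,94],[0,0,0,0,0,0,94],[0,0,0,0,0,0,35],[0,0,0,0,0,0,35],[0,0,0,0,0,0,35],[0,0,0,0,0,0,35],[0,0,0,0,0,0,35],[0,0,0,0,0,0,35]]

```text
time_s: 19.9
tool_pos: [0.4727, -0.2677, 0.121]
ee_rot: [0.001, 1.0, -0.0, 0.0]
ft_force: [0.3, 0.2, 1.7]
grip_width: 0.0472
gripper_force: 30.0
```

```bash
 python3 - <<'E'
from h import *
A=np.load("w9.npz");D=np.load("w10.npz")
w=edge(D,(369,116),brown,50,5); print("wood",fit(D,w,.0105),fit(D,w,.014),two(A,edge(A,(384,135),brown,46,5),D,w,0,.1)[0])
print("jam",fit(D,edge(D,(202,123),lambda h:(h[...,1]<50)&(h[...,2]>150),46),.103))
E
```

```text
wood (array([ 0.37637587, -0.21788581,  0.04191529]), np.float64(0.001134649847779081)) (array([ 0.37662682, -0.21835467,  0.04152392]), np.float64(0.001123433530874105)) 0.00538868526329483
jam (array([ 0.38810859, -0.35186066,  0.03104908]), np.float64(0.0005322290848515228))
```

Call:
carry_out:
  commands:
    - [[0,0,-20,0,0,0,35],[0,0,-40,0,0,0,35],[32.2,16.6,0,0,0,0,35],[32.2,16.6,0,0,0,0,35],[32.3,16.5,0,0,0,0,35],[0,0,0,0,0,0,35],[0,0,0,0,0,0,35],[0,0,0,0,0,0,35]]

```text
time_s: 20.9
tool_pos: [0.377, -0.2181, 0.1808]
ee_rot: [0.0, 1.0, -0.0, 0.0]
ft_force: [-0.5, -0.3, -1.9]
grip_width: 0.0473
gripper_force: 30.0
```

```bash
python3 snap.py w11
```

```text
[ 0.377  -0.2181  0.1808] [ 7.e-04  1.e+00 -5.e-04] [-0.5 -0.3 -1.9] 0.04730985049301225 20.9
```

View pics/w11.png

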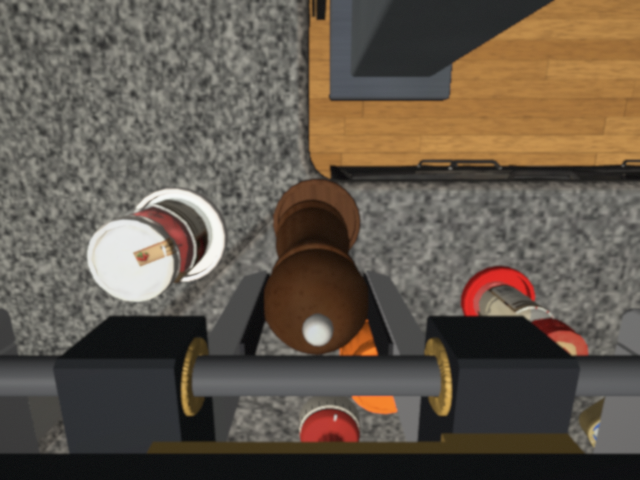

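The mill is held over the wood cup (316,215) and well aligned.

Call:
carry_out:
  commands:
    - [[0.8,0,30,0,0,0,35],[0,0,18,0,0,0,35],[0,0,7,0,0,0,35],[0,0,0,0,0,0,35],[0,0,0,0,0,0,35]]

```text
time_s: 21.58
tool_pos: [0.3757, -0.2179, 0.1262]
ee_rot: [0.0, 1.0, -0.0, 0.0]
ft_force: [-0.6, -0.3, -2.2]
grip_width: 0.0472
gripper_force: 30.0
```

Call:
carry_out:
  commands:
    - [[0,0,1.2,0,0,0,35],[0,0,0,0,0,0,35],[0,0,0,0,0,0,35]]

```text
time_s: 21.95
tool_pos: [0.3753, -0.2177, 0.1248]
ee_rot: [0.0, 1.0, -0.0, 0.0]
ft_force: [-0.4, 0.7, -1.5]
grip_width: 0.0474
gripper_force: 30.0
```

Nearly seated; I'll release, rise, and look.

Call:
carry_out:
  commands:
    - [[0,0,0.5,0,0,0,42],[0,0,0,0,0,0,50],[0,0,0,0,0,0,70],[0,0,0,0,0,0,94],[0,0,0,0,0,0,94],[0,0,0,0,0,0,94],[0,0,-40,0,0,0,94],[0,0,-50,0,0,0,94],[0,0,-20,0,0,0,94],[0,0,0,0,0,0,94]]

```text
time_s: 23.2
tool_pos: [0.3762, -0.2181, 0.2353]
ee_rot: [0.0, 1.0, -0.001, 0.002]
ft_force: [0.2, -0.1, 0.5]
grip_width: 0.094
gripper_force: 0.0
```

Call:
carry_out:
  commands:
    - [[-40,40,0,0,0,0,94],[-10,40,0,0,0,0,94],[0,0,0,0,0,0,94],[0,0,0,0,0,0,94],[0,0,0,0,0,0,94]]

```text
time_s: 23.82
tool_pos: [0.4245, -0.139, 0.2337]
ee_rot: [0.002, 1.0, -0.0, -0.001]
ft_force: [-0.2, -1.1, -1.0]
grip_width: 0.0939
gripper_force: 0.0
```

```bash
python3 snap.py w12; python3 - <<'E'
from rig import cams
import cv2,numpy as np
d=cams.get_image("top");np.savez("top1.npz",**d)
a=cv2.resize(d["color"][180:320,180:540],(800,311),interpolation=cv2.INTER_CUBIC)
w=cv2.imread("pics/w12.png"); w=cv2.resize(w[:360],(480,270))
o=np.zeros((600,800,3),np.uint8);o[:311]=a[:,:,::-1];o[320:590,:480]=w;cv2.imwrite("pics/final.png",o)
E
```

```text
[ 0.4245 -0.139   0.2337] [ 3.3e-03  1.0e+00 -3.0e-04] [-0.2 -1.1 -1. ] 0.0939135532832824 23.825
```

View pics/final.png

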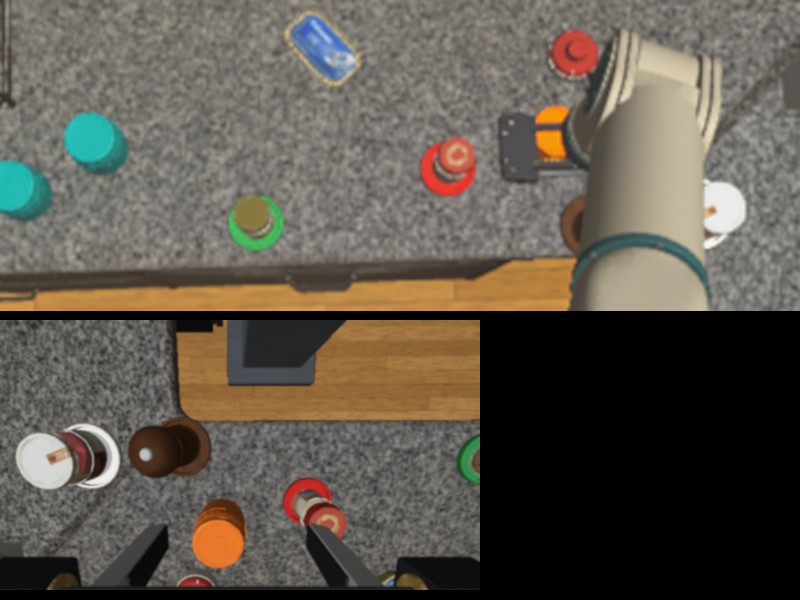

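All four stand upright in their cups, and the fish tin and timer look undisturbed. A last number check on the mill, jam and red jar from this view.

```bash
 python3 - <<'E'
from h import *
D=np.load("w12.npz")
print("mill",fit(D,edge(D,(207,175),dark,40,0),.145))
print("jam",fit(D,edge(D,(60,187),lambda h:(h[...,1]<50)&(h[...,2]>150),42),.103))
print("redjar",fit(D,edge(D,(434,268),red,28),.110))
E
```

```text
mill (array([ 0.37430588, -0.21815971,  0.02374842]), np.float64(0.00024089470380199643))
jam (array([ 0.3873158 , -0.3524829 ,  0.03079297]), np.float64(0.00024984808451821046))
redjar (array([ 0.45675332, -0.03204101,  0.0168329 ]), np.float64(0.0020284727672379987))
```

```bash
 python3 -c "
from rig import manip
print(manip.hand_in())"
```

```text
the job is handed in; nothing more can be done
None
```

I handed the job in at about 24 s of the 109 s. All four things stand upright in their own cups, each measured within about 3 mm of the middle, and the fish tin and timer look undisturbed in the last picture. The hand-in gave back no verdict.

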